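Hold the spring clip open over the squared recipe cards

TASK

Push the three recipe cards home along their slot until they sit flush against the end stop as one square pack. Then squeeze the spring clip open, lift it off the crate wall and bring it well down over the middle of the pack's top edge, one jaw on each side and touching neither cards nor stand, and finish still squeezing it wide open there so that I can slip a note in before it closes. Leave the glasses and the mug where they are.

Things in the scene. Friction and masses are not known exactly. Their poses are not given: they have to be found in the camera images.
- card_stand: Heavy wooden card stand. Origin: under its centre, on the worktop; z up. Plinth 72 x 150 mm, top at z = 10 mm. On it a 14 mm slot along y, centred on x = 0, holds the three cards upright between 8 mm panels from y = -55 to +57 mm: back (+x) top at z = 59, front (-x) at z = 45 mm. Dark end stop at +y, 40 mm wide, top at z = 90 mm; the -y end is open.
- stop (a point): Middle of the end stop's inner face, in the stand's frame at x = 0, y = +55, z = 50 mm. A card that is flush with it has its centre at y = -15 mm and its free end at y = -85 mm, 30 mm beyond the panels. At the start each card sticks out 12 to 40 mm further. The cards slide easily, under 2 N in all.
- card_red: Stiff recipe card with a red band, front one (-x) of the three: 140 mm long (y), 100 mm high (z), 4 mm thick (x), 60 g. Origin: centre of its lower edge; y along the slot towards the stop, z up. Standing in the slot its top edge is 110 mm above the worktop. The pack of three is 12 to 14 mm thick.
- card_green: The same card with a green band, in the middle of the three.
- card_blue: The same card with a blue band, the rear one (+x) of the three.
- crate: Small heavy open wooden crate with a garlic and a lime in it: 130 (x) x 120 (y) x 75 mm high, walls 5 mm. Origin: centre of its underside, z up. The clip bites on its front (-x) wall, gripping about 16 mm of it below the top edge.
- clip: Teal spring clip, about 70 g, 44 mm wide (y), 100 mm tall, upright and shut on the crate wall; this body is its -x half. Origin: on the hinge pin, 36 mm above the wall's top edge at the start; y along the pin, z up, x square to the wall, towards the other half. Both halves turn equally, so this frame tilts by half the jaw angle; as it is squeezed the pin sinks about 5 mm between the pads.
- lever_near (a point): Top of this half's lever, outer face, 46 mm above the pin. Two levers rise from the pin, spreading: outer faces 50 mm apart at the top, about 24 at the pin. Pinch their upper parts (15 to 45 mm above the pin) together along x to open the jaws: about 4 N starts it, 7 N opens it fully, to a stop where the outer faces are parallel, about 22 mm apart.
- clip_jaw (a joint): Opening angle between the clip's halves, rad: 0 at the start (shut on the 5 mm crate wall), about -0.1 when shut on nothing, +0.60 fully open at its stop. A spring drives it shut.
- lip_near (a point): Lower inner edge of the lip of the half named clip (its -x half), middle of the width, 52 mm below the pin. Fully open, the two lips are about 34 mm apart, and between the jaws there is room for the pack up to about 12 mm below the pin.
- lip_far (a point): Lower inner edge of the other half's lip (the +x half), middle of the width, 52 mm below the pin.
- steel_glass: Steel glass, 72 mm across, 95 mm high; origin at the centre of its base. Leave alone.
- mug: Dark teal mug, upside down, 81 x 113 x 113 mm; origin at the centre of its base. Leave alone.
- tea_glass: Clear glass, 81 mm across, 102 mm high; origin at the centre of its base. Leave alone.
There are look-alikes about, which are no part of the job. What is shaped like the card_red but orange is not meant.

How it is judged:
By the outcome, as a careful person would: the job done as asked, in the order asked, and still so for the second after the job is handed in, while the arm keeps its last pose, push and grip.
It also fails if it takes over 54 s, if anything falls off the work surface, if the arm or the gripper's body presses on something with over 40 N, if the wrist force passes 120 N, or if a joint passes its speed limit or range.

ROBOT

A 7-joint arm with a two-finger parallel gripper is mounted at the origin on a cart in front of the work surface, level with it; the furniture and walls round the work are solid. World frame = base frame: x ahead of the robot, y to its left, z up, the work surface at z = 0. Lengths are in m, angles in rad, forces in N, time in s.
With the tool pointing down it reaches from about 0.4 to 0.85 m from the base axis. Payload 10.4 kg.
Tool frame: the origin (TCP) lies on the centre line of the jaws, within the pads' length; the fingertips stand 14 mm ahead of it and the grasp point (between the pads) lies 5 mm behind it; z points along the fingers, y is the direction in which the jaws open and shut (so a half turn about z gives the same grasp; the last joint's range is limited). The gripper opens to 85 mm and grips with 20 to 120 N. Pads are 22 mm wide; open, the fingers measure 114 mm over their backs; the gripper's body (76 mm by 85 mm) begins 54 mm behind the grasp point. The pads swing forward as they close: fully open they stand 13 mm farther back than shut.
Start: joints at [1.168, 0.332, -0.065, 1.46, 0.022, 1.35, -0.088], TCP at [0.232, -0.58, 0.245] pointing down, gripper open.
Joint ranges: [-2.6, 2.6], [-0.5, 2.12], [-1.47, 1.34], [0.16, 2.42], [-1.27, 4.41], [0.06, 2.06], [-2.6, 2.6]. Speed limits (rad/s): [2.22, 2.22, 2.79, 2.79, 3.14, 3.14, 3.14].

INTERFACE

Orientations are given as a unit quaternion [x, y, z, w].
In Python, from workcell import * gives the robot as it stands. Calls block until the motion is done:
- move_pose(position, orientation): joint-space move of the TCP to a pose.
- movel(position, speed=0.15, frame=None, f_stop=None): straight line of the TCP; frame=None keeps the orientation; speed is the mean speed in m/s. With f_stop (N) it stops when the force on the tool has changed by that much, and returns True; else False.
- move_joints(angles): joint-space move.
- grip(opening, newtons=None): opening from 0.0 (shut) to 1.0 (fully open); newtons is the grip in N (None keeps the last); returns when the fingers have stopped.
- pause(seconds).
- ik(position, orientation): joint angles nearest the present ones, or None.
- observe(): the state.
- camera(name): name is "side" or "top" or "wrist"; returns a dict with "frame" (400x640x3 uint8, red, green, blue), "z_map" (400x640 float32, m along the optical axis (not along the pixel's ray), 0 where there is no reading), "mtx" (3x3 intrinsics, pixels), "rvec" (rotation vector, rad) and "tvec" (3), from world to camera coordinates, as OpenCV has them. Camera axes: x right, y down, z forward; pixel columns grow to the right and rows downward; lengths in m; the calibration is good to about 2 mm. A picture is of the moment at which its call begins.
A pose or a line that the arm cannot do raises PlanningError and nothing moves.
- finish_job(): hands the job in, once; it reports no verdict.
The state is a dict: "time": time; "joint_pos": joint angles; "qd": joint speeds; "tau": joint torques, N m; "position": TCP position; "eef_rot": TCP orientation; "ft_force": force on the tool from outside, world axes, zero at the start; "wrist_torque": the same for the moment, N m; "gripper_width": opening from 0.0 (shut) to 1.0 (fully open).
Only numpy, scipy, OpenCV 4.12 (cv2) and the standard library are available. Lean on these libraries where they do the work, as an engineer would, in place of code of your own. Each camera call takes 0.05 s, during which the arm holds its last target.

## Working session

There is one attempt and no reset: what is moved stays moved. The work goes in short steps, each a Python script; the robot and the scene stay as the last script left them, time stands still between calls to the robot, and variables do not carry over. Pictures are saved under pics/ and viewed, and the job is handed in when it is done.

```bash
ls; mkdir -p pics; cat > h.py <<'E'
from workcell import *
import numpy as np, cv2
def snap(n,f):
    c=camera(n); np.savez('pics/'+f+'.npz',**{k:np.asarray(v) for k,v in c.items()})
    cv2.imwrite('pics/'+f+'.png',cv2.cvtColor(c['frame'],cv2.COLOR_RGB2BGR)); return c
def load(f): return dict(np.load('pics/'+f+'.npz'))
def world(c,u,v,z=None):
    K=c['mtx'];R=cv2.Rodrigues(c['rvec'])[0];t=np.ravel(c['tvec'])
    if z is None: z=float(c['z_map'][int(v),int(u)])
    p=np.array([(u-K[0,2])/K[0,0]*z,(v-K[1,2])/K[1,1]*z,z])
    return R.T@(p-t)
def atz(c,u,v,h,ax=2):
    a=world(c,u,v,0.0);b=world(c,u,v,1.0)
    s=(h-a[ax])/(b[ax]-a[ax]);return a+s*(b-a)
def proj(c,P):
    return cv2.projectPoints(np.atleast_2d(np.array(P,float)),c['rvec'],c['tvec'],c['mtx'],None)[0][:,0]
def crop(f,u0,v0,u1,v1,k,out):
    im=cv2.imread('pics/'+f+'.png')[v0:v1,u0:u1]
    cv2.imwrite('pics/'+out+'.png',cv2.resize(im,None,fx=k,fy=k,interpolation=cv2.INTER_CUBIC))
E
python3 - <<'E'
from h import *
for n in ('side','top','wrist'): snap(n,n+'0')
print(observe())
E
```

```text
pics
{'time': 0.15, 'joint_pos': array([ 1.16836989,  0.33269452, -0.06470682,  1.46073052,  0.02158155,
        1.34990789, -0.08848418]), 'qd': array([ 9.12672066e-05, -2.70248337e-03, -6.26957265e-04, -1.71075736e-03,
        1.22607302e-03, -9.42686431e-04,  3.45334264e-04]), 'tau': array([ 2.40682180e-03, -6.25828242e+01,  5.03899623e-02, -3.91854036e+01,
        1.64092152e-02,  7.44787103e-03, -4.29859813e-05]), 'position': array([ 0.23163636, -0.58020557,  0.24472734]), 'eef_rot': array([ 9.82017206e-01,  1.88790713e-01, -1.11069080e-04, -5.11058213e-04]), 'ft_force': array([ 0.08465192,  0.0185685 , -0.74095749]), 'wrist_torque': array([-0.02011726,  0.02984225, -0.00169157]), 'gripper_width': 1.0029804969604714}
```

View pics/side0.png

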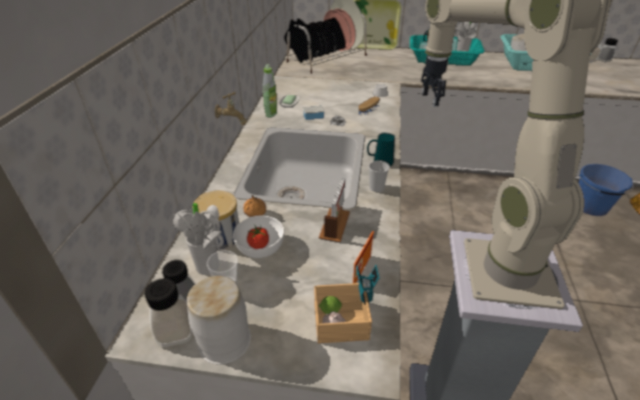

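View pics/top0.png

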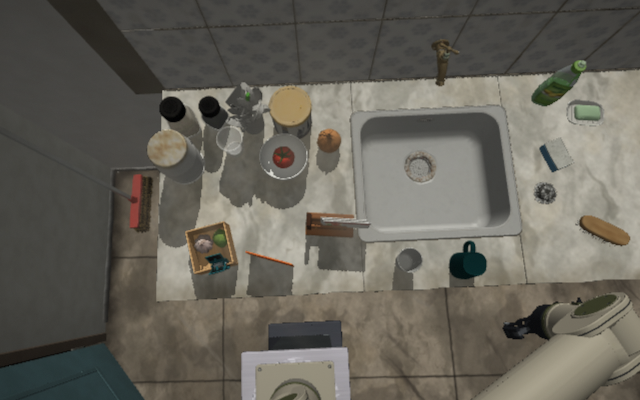

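View pics/wrist0.png

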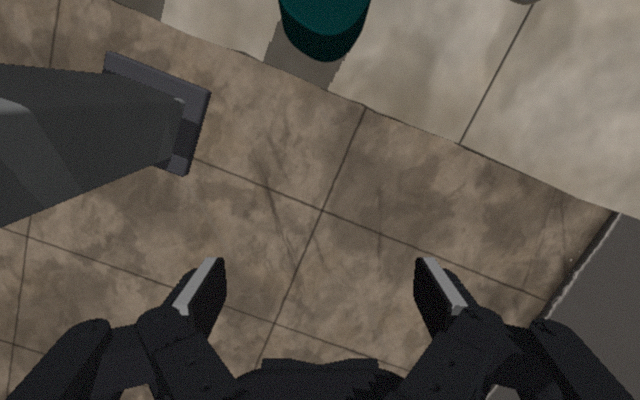

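```bash
python3 - <<'E'
from h import *
crop('top0',170,200,390,300,3.6,'top0c')
crop('side0',300,170,400,350,3.3,'side0c')
c=load('top0');print(c['mtx'],(-cv2.Rodrigues(c['rvec'])[0].T@c['tvec'].ravel()))
for p in [(330,225),(365,222),(308,225),(212,248),(218,264),(252,252),(292,264),(408,258),(466,262),(315,215)]: print(p,world(c,*p).round(3))
E
```

```text
[[425.20078564   0.         317.88869319]
 [  0.         425.20078564 201.9366484 ]
 [  0.           0.           1.        ]] [ 0.32417598 -0.08758725  1.33039634]
(330, 225) [ 0.515 -0.126  0.046]
(365, 222) [ 0.51  -0.226  0.109]
(308, 225) [ 0.513 -0.06   0.086]
(212, 248) [0.466 0.243 0.007]
(218, 264) [0.408 0.199 0.114]
(252, 252) [0.44  0.105 0.092]
(292, 264) [ 0.402 -0.008  0.066]
(408, 258) [ 0.407 -0.364  0.003]
(466, 262) [ 0.382 -0.503  0.116]
(315, 215) [ 0.555 -0.082  0.009]
```

View pics/top0c.png

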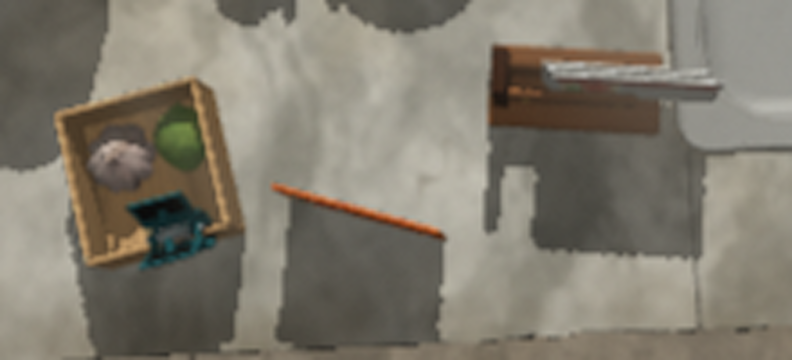

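View pics/side0c.png

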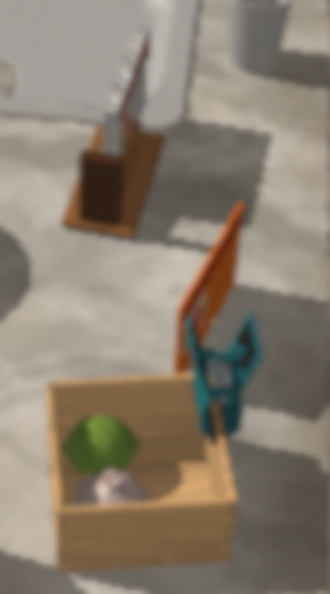

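```bash
python3 - <<'E'
from h import *
c=load('top0')
k=3.6
for nm,L,z in [('plinth',[(493,45),(657,52),(657,133),(489,127)],.01),('cardtop',[(545,65),(545,82),(718,82),(712,98),(700,70)],.11),('crate',[(57,113),(195,79),(243,230),(92,265)],.075),('clip',[(130,205),(182,192),(212,240),(142,268)],.15),('orange',[(275,185),(442,236)],.1)]:
    for u,v in L: print(nm,atz(c,170+u/k,200+v/k,z).round(4))
for p in [(0.51,-.22),(0.51,-.13),(.44,.2)]:
  for q in ([.7071,.7071,0,0],[.7071,-.7071,0,0]): print(p,q,ik([*p,.25],q))
E
```

```text
plinth [ 0.564  -0.0569  0.01  ]
plinth [ 0.551 -0.2    0.01 ]
plinth [ 0.48   -0.1956  0.01  ]
plinth [ 0.492  -0.0505  0.01  ]
cardtop [ 0.5274 -0.1005  0.11  ]
cardtop [ 0.5136 -0.0999  0.11  ]
cardtop [ 0.5071 -0.239   0.11  ]
cardtop [ 0.4943 -0.2333  0.11  ]
cardtop [ 0.5175 -0.2252  0.11  ]
crate [0.512  0.3041 0.075 ]
crate [0.5351 0.1899 0.075 ]
crate [0.4089 0.1511 0.075 ]
crate [0.3864 0.2737 0.075 ]
clip [0.4269 0.2234 0.15  ]
clip [0.435  0.1835 0.15  ]
clip [0.3973 0.1605 0.15  ]
clip [0.3787 0.2139 0.15  ]
orange [0.4418 0.1204 0.1   ]
orange [ 0.3951 -0.0121  0.1   ]
(0.51, -0.22) [0.7071, 0.7071, 0, 0] [ 0.77796818  0.21730555 -0.52118749  1.61908057  0.11063708  1.33472333
  0.24101829]
(0.51, -0.22) [0.7071, -0.7071, 0, 0] [-0.63395151  0.31411754  1.17052252  1.68652875 -0.29668495  1.33931668
 -2.55331937]
(0.51, -0.13) [0.7071, 0.7071, 0, 0] [ 0.71744971  0.15993285 -0.60973244  1.68738349  0.09418917  1.32378475
  0.09063942]
(0.51, -0.13) [0.7071, -0.7071, 0, 0] None
(0.44, 0.2) [0.7071, 0.7071, 0, 0] [ 0.48881986  0.10623825 -1.05169862  1.77274774  0.09525832  1.31709669
 -0.58441644]
(0.44, 0.2) [0.7071, -0.7071, 0, 0] [ 0.67454419  0.16610383 -1.27549833  1.7679591   0.16369257  1.32804118
  2.50483705]
```

```bash
cat >> h.py <<'E'
from scipy.spatial.transform import Rotation as Ro
def q(psi): return Ro.from_matrix(np.array([[-np.sin(psi),np.cos(psi),0],[np.cos(psi),np.sin(psi),0],[0,0,-1]]).T.reshape(3,3).T).as_quat() if 0 else Ro.from_matrix(np.column_stack([[-np.sin(psi),np.cos(psi),0],[np.cos(psi),np.sin(psi),0],[0,0,-1]])).as_quat()
E
python3 - <<'E'
from h import *
c=load('wrist0');cam=(-cv2.Rodrigues(c['rvec'])[0].T@c['tvec'].ravel())
o=observe();R=Ro.from_quat(o['eef_rot']).as_matrix()
print('cam in tool',R.T@(cam-o['position']),R.T@cv2.Rodrigues(c['rvec'])[0].T[:,2], c['mtx'][0,0])
p=[.507,-.285,.25];print(ik(p,q(-.087)))
move_pose(p,q(-.087)); grip(0.0,40)
o=observe();print(o['time'],o['position'],o['ft_force'])
snap('wrist','w1')
E
```

```text
cam in tool [ 7.69336994e-02 -2.74832598e-05 -1.27618948e-01] [-3.03205008e-01 -1.14116556e-04  9.52925343e-01] 323.2731987989247
[ 0.80473056  0.26715858 -0.44543128  1.55465543  0.11693458  1.34628067
  0.2600358 ]
2.4167 [ 0.50700629 -0.28494311  0.24998818] [-0.08563316  0.52705914 -0.41251038]
```

View pics/w1.png

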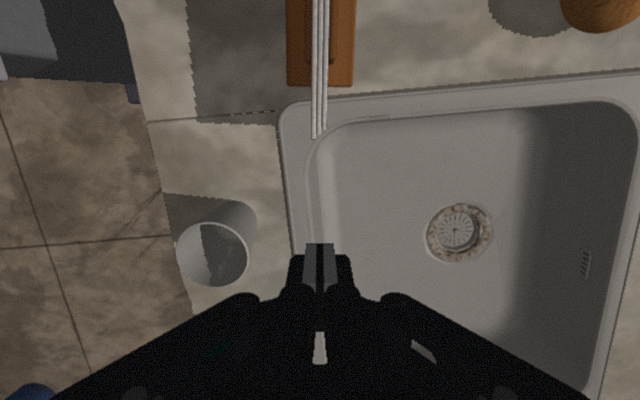

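```bash
python3 - <<'E'
from h import *
crop('w1',260,0,380,150,4,'w1c')
c=load('w1')
for u,v in [(312.5,137),(319,137),(326,136),(313.5,5),(328.5,5)]: print('card',atz(c,u,v,.11).round(4))
for u,v in [(288,85),(353,86)]: print('pl',atz(c,u,v,.01).round(4))
E
```

```text
card [ 0.5046 -0.2403  0.11  ]
card [ 0.51   -0.2407  0.11  ]
card [ 0.5157 -0.2404  0.11  ]
card [ 0.5143 -0.1453  0.11  ]
card [ 0.5252 -0.1462  0.11  ]
pl [ 0.4804 -0.195   0.01  ]
pl [ 0.55   -0.2021  0.01  ]
```

View pics/w1c.png

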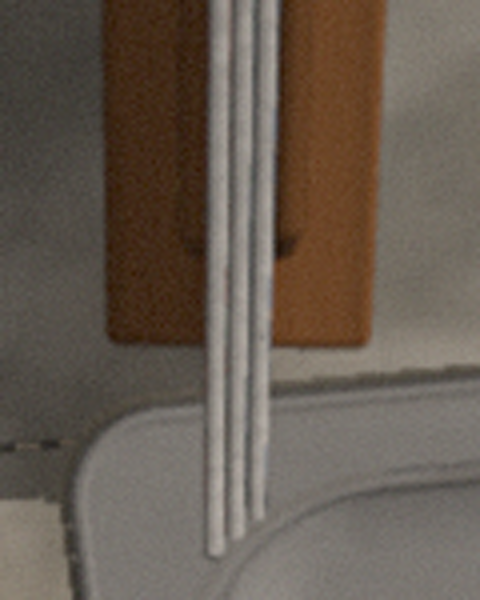

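```bash
cat >> h.py <<'E'
PS=-.095; SO=np.array([.5223,-.1240])
def st(x,y,z): 
    c,s=np.cos(PS),np.sin(PS); return [SO[0]+c*x-s*y,SO[1]+s*x+c*y,z]
E
python3 - <<'E'
from h import *
move_pose(st(0,-.155,.14),q(PS))
movel(st(0,-.155,.062),speed=.12)
movel(st(0,-.125,.062),speed=.1)
r=movel(st(0,-.086,.062),speed=.04,f_stop=7)
o=observe();print(r,o['time'],o['position'],o['ft_force'],st(0,-.096,0))
snap('wrist','w2');snap('side','s2');snap('top','t2')
crop('w2',240,0,400,150,4,'w2c')
E
```

```text
True 4.9417 [ 0.5130735  -0.22037788  0.06206658] [ 0.18875955 -2.31507563  1.86038989] [np.float64(0.5131937118110825), np.float64(-0.21956712570450354), 0]
```

View pics/w2.png

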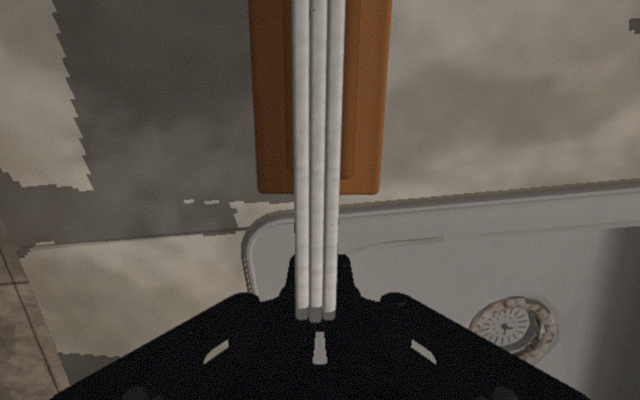

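```bash
python3 - <<'E'
from h import *
crop('w2',280,240,360,330,6,'w2c')
a=cv2.imread('pics/t2.png')[195:255,290:400];b=cv2.imread('pics/s2.png')[160:250,300:390]
cv2.imwrite('pics/ts2.png',np.hstack([cv2.resize(a,(440,360),interpolation=2),cv2.resize(b,(360,360),interpolation=2)]))
c=load('w2')
for u,v in [(302,319.5),(316,321.5),(330,319.5)]: print(atz(c,u,v,.11).round(4))
print(st(0,-.085,0))
E
```

```text
[ 0.5087 -0.2054  0.11  ]
[ 0.5127 -0.2065  0.11  ]
[ 0.5169 -0.2062  0.11  ]
[np.float64(0.5142371406660626), np.float64(-0.20861672588419586), 0]
```

View pics/w2c.png

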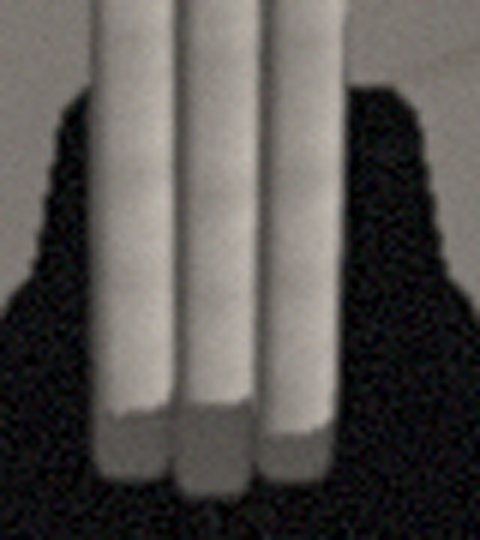

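View pics/ts2.png

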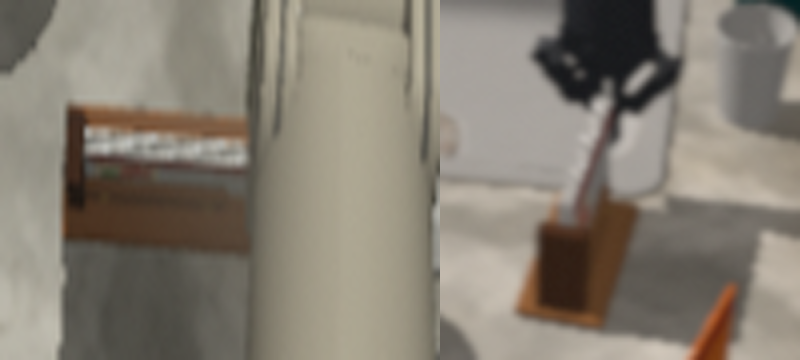

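```bash
python3 - <<'E'
from h import *
movel(st(0,-.106,.062),speed=.08)
movel(st(-.007,-.106,.062),speed=.08)
pause(.2)
snap('wrist','w3')
r=movel(st(-.007,-.086,.062),speed=.03,f_stop=9)
o=observe();print(r,o['time'],o['position'],o['ft_force'],st(-.007,-.096,0))
snap('wrist','w3b')
r=movel(st(-.007,-.115,.062),speed=.1)
snap('wrist','w3c')
a=[cv2.resize(cv2.imread(f'pics/{f}.png')[v:v+110,270:370],None,fx=2.6,fy=4,interpolation=2) for f,v in (('w3',220),('w3b',220),('w3c',200))]
cv2.imwrite('pics/w3x.png',np.hstack(a))
E
```

```text
True 6.275 [ 0.5062398  -0.22011871  0.06221349] [ 0.06150173 -2.14448724  2.60585167] [np.float64(0.5062252755617959), np.float64(-0.21890312552406166), 0]
```

View pics/w3x.png

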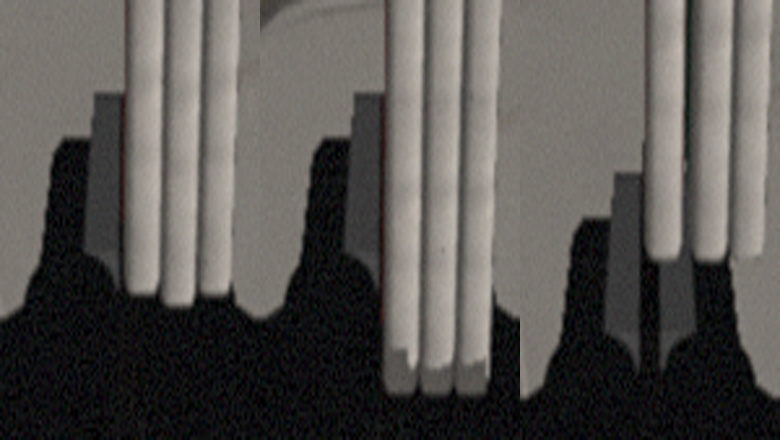

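```bash
python3 - <<'E'
from h import *
movel(st(-.007,-.125,.2),speed=.25)
move_pose([.41,.195,.29],q(.23))
grip(1.0)
o=observe();print(o['time'],o['position'],o['ft_force'])
snap('wrist','w4'); snap('top','t4')
crop('t4',290,195,400,255,7,'t4c')
E
```

```text
9.875 [0.41000057 0.19498202 0.28999905] [-0.07094288  0.10388743 -0.61405145]
```

View pics/w4.png

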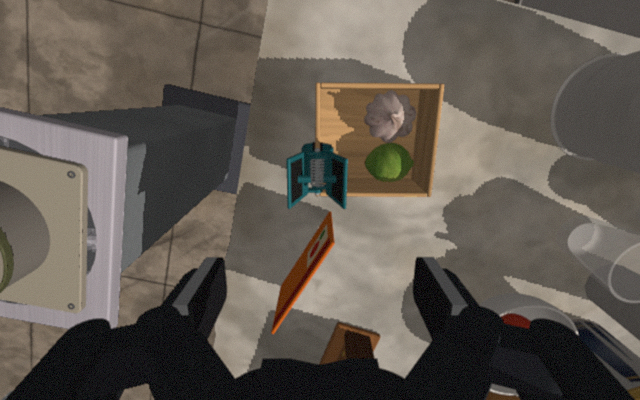

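View pics/t4c.png

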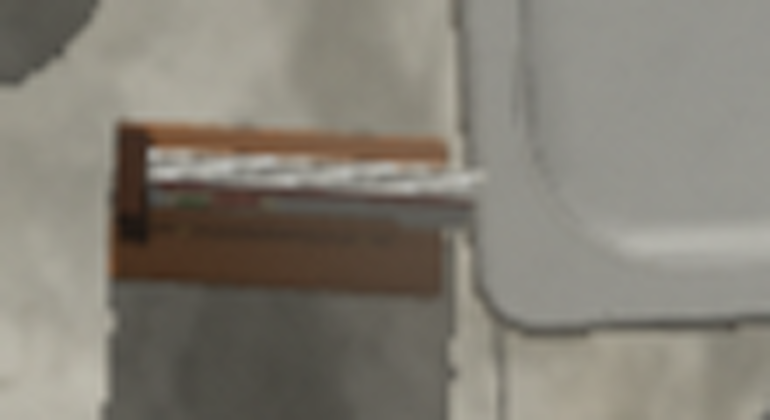

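```bash
python3 - <<'E'
from h import *
crop('w4',270,70,460,215,4,'w4c')
E
```

```text
(no output)
```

View pics/w4c.png

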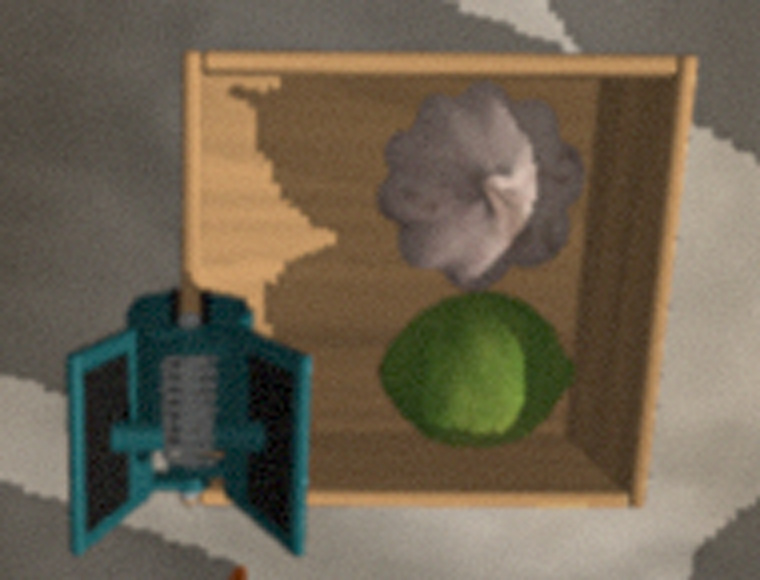

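```bash
python3 - <<'E'
from h import *
c=load('w4')
f=lambda u,v,z: atz(c,270+u/4,70+v/4,z)
A=[f(68,355,.157),f(72,553,.157),f(311,355,.157),f(303,553,.157)]
for a in A: print(a.round(4))
def yaw(d): return np.arctan2(-d[0],d[1])
print('w',np.linalg.norm(A[0]-A[1]),np.linalg.norm(A[0]-A[2]),np.linalg.norm(A[1]-A[3]),'yaw',yaw(A[0]-A[1]),yaw(A[2]-A[3]),'ctr',np.mean(A,0))
d=A[2]-A[0];print(np.arctan2(d[1],d[0]));d=A[3]-A[1];print(np.arctan2(d[1],d[0]))
B=[f(186,52,.075),f(696,57,.075),f(640,505,.075)]
for b in B: print(b.round(4))
print(np.linalg.norm(B[0]-B[1]),np.linalg.norm(B[1]-B[2]),yaw(B[1]-B[2])); d=B[1]-B[0];print(np.arctan2(d[1],d[0]))
m=(B[0]+B[2])/2;print('crate',m)
ps=.23;n=np.array([np.cos(ps),np.sin(ps)]);print('wall along n:',n@m[:2]-.0625,'clip n',n@np.mean(A,0)[:2])
for u,v in [(190,360),(190,470),(85,450)]: print(world(c,270+u/4,70+v/4))
E
```

```text
[0.3773 0.2159 0.157 ]
[0.3866 0.1741 0.157 ]
[0.4255 0.2272 0.157 ]
[0.4347 0.1854 0.157 ]
w 0.04280575648600942 0.04953003008545116 0.04940630419305015 yaw 0.2196614643065192 0.21677267423769053 ctr [0.40605202 0.20067281 0.157     ]
0.23003333280947866
0.2299439791433794
[0.3864 0.2806 0.075 ]
[0.5109 0.3085 0.075 ]
[0.5359 0.1937 0.075 ]
0.12764181328716465 0.11753203342917416 0.2147505642693876
0.2209100980123069
crate [0.46114501 0.23714046 0.075     ]
wall along n: 0.44056409070197555 clip n 0.4411080946293208
[0.40324619 0.21328047 0.1187684 ]
[0.40943125 0.18661427 0.1165646 ]
[0.38467144 0.19646054 0.15473851]
```

```bash
python3 - <<'E'
from h import *
P=np.array([.4060,.2007]);y=.222
move_pose([*P,.20],q(y))
movel([*P,.137],speed=.12)
snap('side','s5')
grip(0.0,30)
o=observe();print(o['time'],o['position'],o['ft_force'],o['gripper_width'],o['gripper_width']*85)
snap('wrist','w5');snap('side','s5b')
crop('s5b',300,220,420,350,4.5,'s5c')
E
```

```text
11.7583 [0.4059529  0.20067865 0.13697087] [-0.93103692  0.1416241  -0.51660006] 0.23571328974264621 20.03562962812493
```

View pics/w5.png

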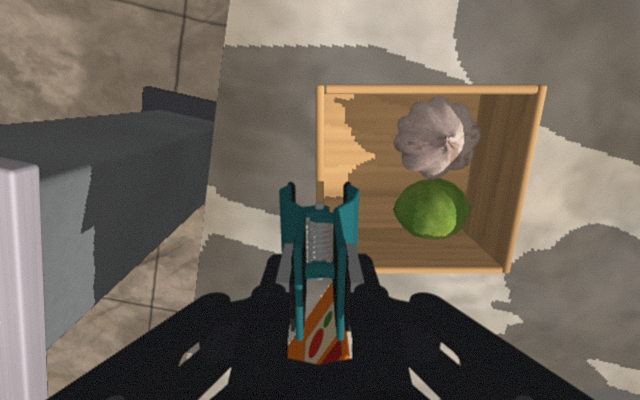

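View pics/s5c.png

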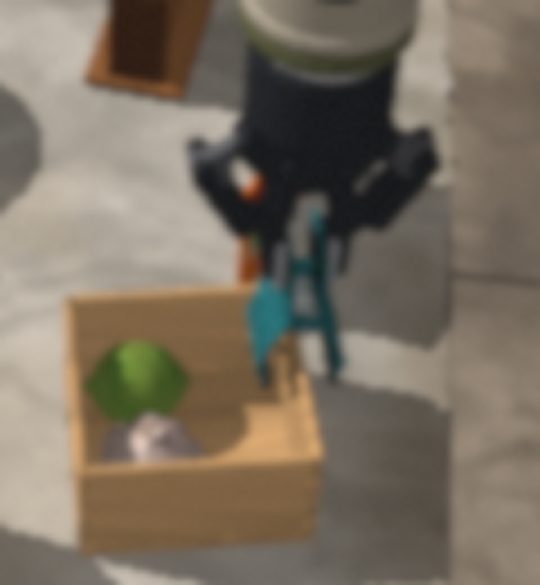

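```bash
python3 - <<'E'
from h import *
c=load('w3c')
for f in ['w3c']:
  crop(f,260,0,400,150,4,'w3cc')
P=np.array([.4060,.2007])
movel([*P,.175],speed=.08)
movel([*P,.27],speed=.2)
o=observe();print(o['time'],o['ft_force'],o['gripper_width'])
move_pose(st(0,-.015,.27),q(PS))
o=observe();print(o['time'],o['position'],o['ft_force'],o['gripper_width'])
snap('wrist','w6');snap('side','s6')
crop('s6',300,110,420,260,4,'s6c')
E
```

```text
13.1083 [ 0.13045055  0.54396256 -1.02248739] 0.22967190740465124
14.45 [ 0.52117625 -0.13665837  0.27035335] [-0.46646974  0.19912233 -1.19529336] 0.23566017590998029
```

View pics/w6.png

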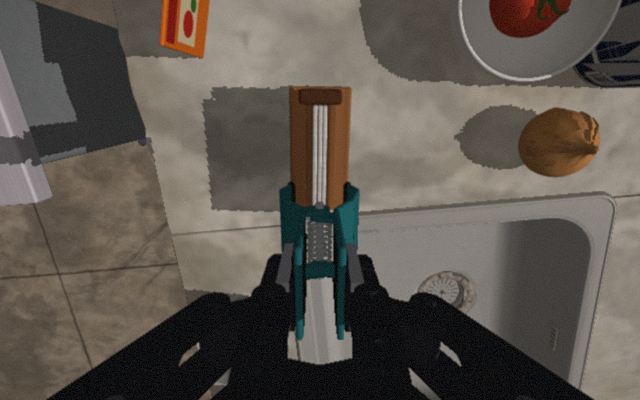

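View pics/s6c.png

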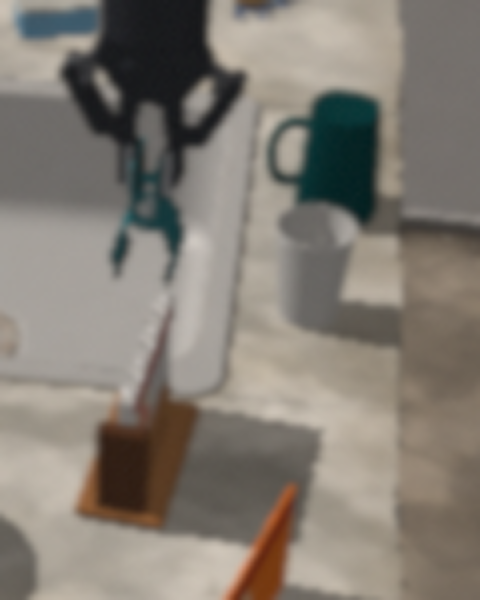

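View pics/w3cc.png

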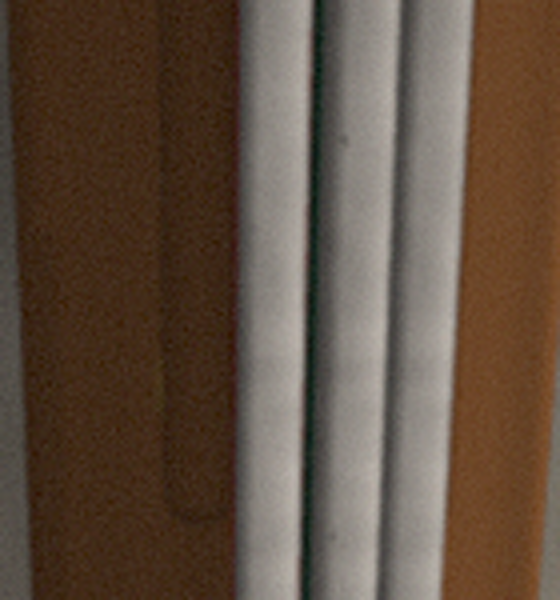

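```bash
python3 - <<'E'
from h import *
crop('w6',270,80,370,230,4,'w6c')
crop('w6',270,200,370,370,3.5,'w6d')
E
```

```text
(no output)
```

View pics/w6c.png

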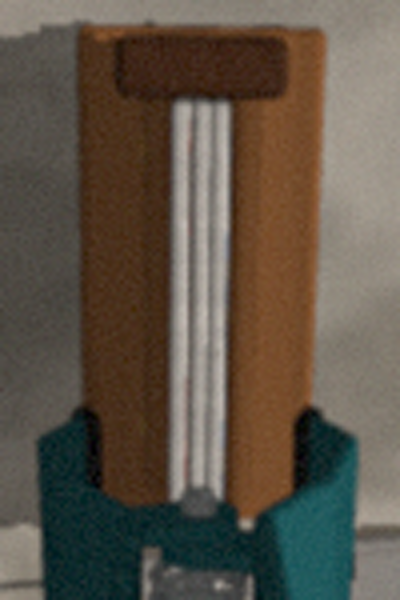

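View pics/w6d.png

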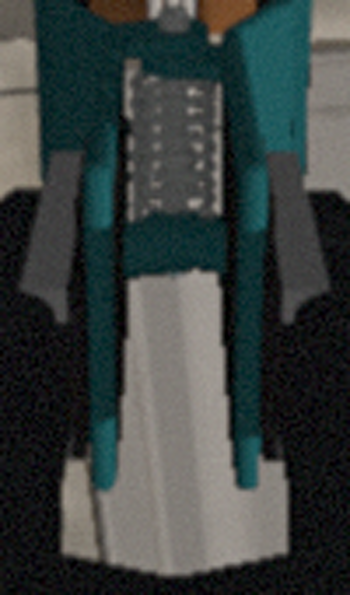

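```bash
python3 - <<'E'
from h import *
c=load('w6');o=observe();R=Ro.from_quat(o['eef_rot']).as_matrix()
def sf(p):
    d=p[:2]-SO;cc,s=np.cos(PS),np.sin(PS);return np.round([cc*d[0]+s*d[1],-s*d[0]+cc*d[1],p[2]],4)
for u,v in [(313,107),(328,107),(312.5,180),(326.5,180)]: print('pack',sf(atz(c,u,v,.11)))
for u,v in [(318,104)]: print('stop top edge',sf(atz(c,u,v,.09)))
for u,v in [(320,203),(320,205),(320,207),(316,230),(320,260),(320,275),(296,270),(296,335),(344,335)]:
    print(u,v,'tool',(R.T@(world(c,u,v)-o['position'])).round(4))
E
```

```text
pack [-0.0062  0.0546  0.11  ]
pack [0.0067 0.0547 0.11  ]
pack [-0.0068 -0.01    0.11  ]
pack [ 0.0061 -0.01    0.11  ]
stop top edge [-0.0019  0.0566  0.09  ]
320 203 tool [ 0.023  -0.0003  0.0347]
320 205 tool [ 0.0222 -0.0003  0.0337]
320 207 tool [ 0.0211 -0.0003  0.0336]
316 230 tool [ 0.0095 -0.0024  0.0299]
320 260 tool [-0.0085 -0.0003  0.0304]
320 275 tool [-0.0023 -0.0004  0.0048]
296 270 tool [ 0.0118 -0.0099 -0.0149]
296 335 tool [-0.0191 -0.0105 -0.0152]
344 335 tool [-0.4034  0.0513  0.4322]
```

```bash
python3 - <<'E'
from h import *
movel(st(0,-.015,.20),speed=.12)
r=movel(st(0,-.015,.165),speed=.05,f_stop=6)
pause(.3)
o=observe();print(r,o['time'],o['position'],o['ft_force'],o['gripper_width'])
snap('wrist','w7');snap('side','s7');snap('top','t7')
crop('s7',310,150,380,250,6,'s7c')
crop('w7',250,80,390,230,4,'w7c')
E
```

```text
False 16.4333 [ 0.52097313 -0.1389792   0.16519236] [-0.05270436 -0.07292769 -1.93158705] 0.22976640006448631
```

View pics/s7c.png

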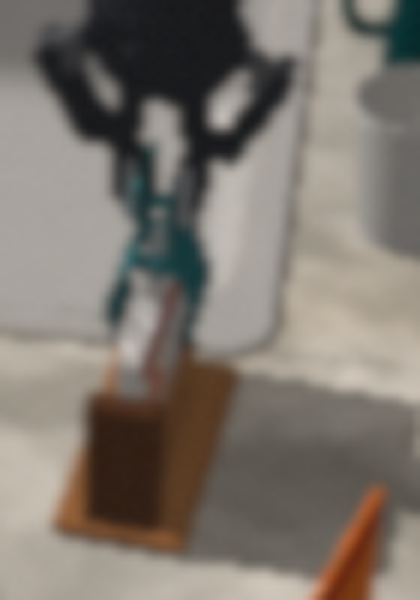

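View pics/w7c.png

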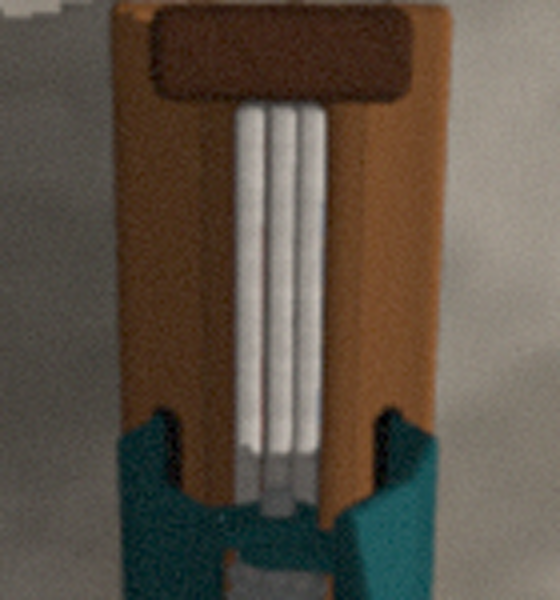

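View pics/t7.png

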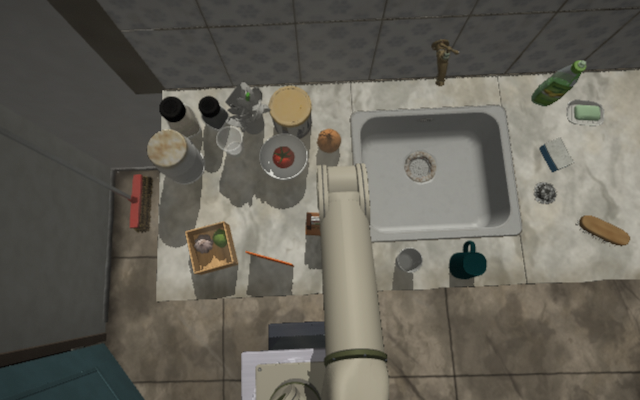

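```bash
python3 - <<'E'
from h import *
c=load('w7');o=observe();R=Ro.from_quat(o['eef_rot']).as_matrix()
for u,v in [(320,205),(316,230),(296,270),(296,335)]: print(u,v,(R.T@(world(c,u,v)-o['position'])).round(4))
F=[]
for i in range(8): pause(.1);F.append(observe()['ft_force'])
print(np.mean(F,0),np.std(F,0),observe()['gripper_width'],observe()['time'])
def sf(p):
    d=p[:2]-SO;cc,s=np.cos(PS),np.sin(PS);return np.round([cc*d[0]+s*d[1],-s*d[0]+cc*d[1],p[2]],4)
for u,v in [(310,107),(331,107),(309,185),(330,185)]: print('pack',sf(atz(c,u,v,.11)))
for u,v in [(295.5,190),(344,190),(288,190),(352,190)]: print('lip',sf(world(c,u,v)))
E
```

```text
320 205 [ 0.0214 -0.0002  0.035 ]
316 230 [ 0.0095 -0.0023  0.0291]
296 270 [ 0.0121 -0.0097 -0.016 ]
296 335 [-0.0197 -0.0105 -0.0149]
[ 0.07792325 -0.34803571 -0.63366873] [0.52898094 0.50570963 0.27196974] 0.2320037120261419 17.3833
pack [-0.0056  0.056   0.11  ]
pack [0.0058 0.056  0.11  ]
pack [-0.0066  0.0119  0.11  ]
pack [0.0057 0.0119 0.11  ]
lip [-0.0162  0.0025  0.0884]
lip [0.0157 0.0026 0.0887]
lip [-0.0208  0.0037  0.0924]
lip [0.0201 0.0049 0.0966]
```

```bash
python3 -c "
from h import *
finish_job();print(observe()['time'])"
```

```text
the job is handed in; nothing more can be done
the job is handed in; nothing more can be done
```

The three cards are pushed home against the end stop. The clip is held wide open over the middle of the pack, and I handed the job in at about 17.4 s.

- **Cards:** the first push left the green card about 0.5 mm proud, so I pushed once more with the fingers shifted sideways. After that the free ends lined up under the pushing fingers. One later picture showed the blue end perhaps a pixel off (about 0.3 mm). The far end measured 54.6 to 56 mm along the stand, against the stop face at 55 mm.
- **Clip:** I squeezed it to its stop (about 20 mm between the pads, at 30 N), lifted it off the crate wall and lowered it over the pack, centred along its length.
    - **Position:** the jaws are 16 mm either side of the pack's middle, and the pack's faces are about 6 mm from it. The lips are at least 22 mm below the top edge of the cards, and the pin is about 20 mm above it.
    - **No contact:** the clip had not shifted in the grip since the lift. The tool force stayed within noise, so I saw no sign that it touches the cards or the stand.
- **Left alone:** the glasses, the mug and the orange look-alike card looked unmoved in the last top picture.

No check failed. One force reading just after lowering was -1.9 N, but the average over the next eight readings was -0.6 N, so I took it as noise.

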